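# Load the bobbin case and tuck the bed cover under its lapped leaf

## Robot

A 7-joint arm with a two-finger parallel gripper is mounted at the origin on the work surface. World frame = base frame: x ahead of the robot, y to its left, z up, the work surface at z = 0. Lengths are in m, angles in rad, forces in N, time in s.
With the tool pointing down it reaches from about 0.35 to 0.9 m from the base axis. Payload 8.1 kg.
Tool frame: the origin (TCP) lies at the centre of the arm's flange, where the gripper is bolted on; the fingertips stand 178 mm ahead of it and the grasp point (between the pads) lies 159 mm ahead of it; z points along the fingers, y is the direction in which the jaws open and shut (so a half turn about z gives the same grasp; the last joint's range is limited). The gripper opens to 92 mm and grips with 3 to 60 N. Pads are 19 mm wide; open, the fingers measure 130 mm over their backs; the gripper's body (75 mm by 190 mm) begins 47 mm behind the grasp point.
Start: joints at [-1.32, 0.434, 0.025, 1.573, -0.012, 1.134, -0.075], TCP at [0.217, 0.586, 0.405] pointing down, gripper open.
Joint ranges: [-2.62, 2.62], [-0.44, 2.09], [-1.27, 1.32], [0.08, 2.57], [-1.32, 4.46], [0.12, 2], [-2.74, 2.74]. Speed limits (rad/s): [2.22, 2.22, 3.01, 3.01, 3.14, 3.14, 3.14].

## Interface

Orientations are given as a rotation vector (axis times angle).
In Python, from cell import arm gives the robot as it stands. The module is installed in compiled form; this text tells all that it offers.
- The arm moves only by the tool move_arm, never from a script. Its argument "steps" is a list of rows, each a list of 4 numbers: the shift along the tool's x, y, z in mm, then the turn about the tool's z in rad. In form: [[x, y, z, twist], ...]. A call has 1 to 20 rows; each row is the pose to reach, as a shift and turn from the pose commanded when the call began, along the tool's axes at that moment; what a row does not reach only later rows make up. A row lasts 1/8 s, in which the tool goes at most 62.5 mm and 10.7 degrees, less where a joint would pass 70% of its speed; a pose out of reach is approached as far as the arm can. A call with a gripper value outside its range is refused whole. "grip" is the finger opening in mm, from 0 to 91.8, set as the call begins (left out, the last holds). The fingers move at their own pace and stop on an object; "grip_force" is the grip in N (left out, the last holds). Time passes only in rows, so rows that repeat a pose let the fingers close. It gives the time, the measured TCP pose, the force and the opening at its end, in the units of the state.
- arm.observe(): the state, without advancing time (a new reading comes with each control period).
- arm.get_image(name): name is "side" or "top"; returns the picture (400x640x3 uint8, red, green, blue); there is no depth.
- arm.camera_info(name): a dict with "mtx" (3x3 intrinsics, pixels), "pose" (4x4, takes a point from camera to world coordinates). Camera axes: x right, y down, z forward; pixel columns grow to the right and rows downward; lengths in m; the calibration is good to about 2 mm. A picture is of the moment at which its call begins. camera_info takes no time and is no camera call.
- arm.sign_off(): hands the job in, once; it reports no verdict.
The state is a dict: "clock": time; "joints": joint angles; "dq": joint speeds; "joint_efforts": joint torques, N m; "position": TCP position; "ee_rot": TCP orientation; "force": force on the tool from outside, world axes, zero at the start; "ft_torque": the same for the moment, N m; "width": opening from 0.0 (shut) to 1.0 (fully open).
Only numpy, scipy, OpenCV 4.12 (cv2) and the standard library are available. Lean on these libraries where they do the work, as an engineer would, in place of code of your own. Each camera call takes 0.05 s, during which the arm holds its last target.

## Task

Put the round bobbin case flat into the round well of the sewing bed and let go of it. Then lay the cover plate over the well and slide its front edge in under the lapped leaf until it meets the stop, square and between the side rails, without lifting the leaf. Finish while still holding the cover pressed down flat on the bed, with about the push of a one-kilogram weight, ready to be screwed down; do not let go, and leave the other things on the bench alone.

Things in the scene. Friction and masses are not known exactly. Their poses are not given: they have to be found in the camera images.
- bed: teal sewing-bed section fixed to the bench, 200 (x) x 160 (y) x 30 mm tall; origin at the centre of its underside, z up, flat top face 30 mm above the origin. Well, leaf and stop lie on its centre line y = 0. Two steel side rails 4 mm high and 120 mm long run along x on the top face, inner faces at y = +60 and -60 mm. The leaf is at its +x end (the end away from the robot), and the cover is slid in along the bed's +x
- bed_well (a point): centre of the FLOOR of the round well in the bed (axes as the bed): 43 mm in diameter, 14 mm deep, rim slightly chamfered; at x = -5 mm, 16 mm above the bed's origin
- bed_stop (a point): foot of the stop bar's face, on the bed's top face, centre line, at bed x = +55 mm, 25 mm behind the leaf's free edge and under the leaf; axes as the bed. The bar is 5 mm high and 120 mm wide
- leaf_edge (a point): middle of the underside of the lapped leaf's free edge, at bed x = +30 mm, 7 mm above the bed's top face when the leaf is down. The leaf is a steel plate 126 mm wide and 3 mm thick; a lead-in lip rises from this edge another 7 mm towards -x, its top 14 mm above the bed's top face. The leaf's hinge blocks at the far end stand up to 16 mm above the bed's top face
- leaf (a joint): hinge of the lapped leaf, rad: 0 = lying down (as at the start), grows as its free edge is lifted (axis at the far edge, 60 mm from the free edge; 0.1 rad is about 6 mm of lift). It is held down only by its own weight of about 100 g
- cover: aluminium cover plate, 90 (x) x 108 (y) x 4 mm thick, about 0.14 kg; origin at the centre of its underside, z up; +x is the front edge that goes under the leaf. A grip rib stands on it along x: 44 mm long, 12 mm thick (y), its top 30 mm above the plate's underside, centred at x = -18, y = 0 mm. It starts lying flat on the bench, rib up
- cover_edge (a point): middle of the cover's front edge, at its underside, 45 mm along +x from the cover's origin
- bobbin: round steel bobbin case, a closed disc 40 mm in diameter and 12 mm tall, about 0.06 kg; origin at the centre of its underside, z up. It starts flat on the bench. In the well its top lies 2 mm below the bed's top face, so it is held by its upper part and let go to drop the last few millimetres
- thread_cone: bystander: a cone of dark thread, 58 mm wide, 105 mm tall; leave it where it is
- parts_box: bystander: an open cardboard box, 90 x 120 x 45 mm; leave it where it is
- screwdriver: bystander: a screwdriver, 180 mm long, lying down; leave it where it is
- spray_can: bystander: a plain white can, 56 mm wide, 110 mm tall; leave it where it is
Things that resemble listed ones, but are neither listed nor needed, are in the scene too. Several things have the shape of the cover; the one meant has the colours described above.

How it is judged:
By the outcome, as a careful person would: the job done as asked, in the order asked, and still so for the second after the job is handed in, while the arm keeps its last pose, push and grip.
It also fails if it takes over 54 s, if anything falls off the work surface, if the arm or the gripper's body presses on something with over 40 N, if the wrist force passes 120 N, or if a joint passes its speed limit or range.

## Working session

There is one attempt and no reset: what is moved stays moved. The work goes in short steps, Python scripts to look and compute and a tool call to move; the robot and the scene stay as the last step left them, time stands still between calls to the robot, and variables do not carry over. Pictures are saved under pics/ and viewed, and the job is handed in when it is done.

Besides the shell and the picture viewer there is one more tool, called after "Request:" as name(argument=value, ...), one argument or row to a line, values as JSON. move_arm: Moves the arm, as the interface text tells. Its arguments: {"type":"object","properties":{"steps":{"type":"array"},"grip":{"type":"number"},"grip_force":{"type":"number"}},"required":["steps"]}

```bash
mkdir -p pics; cat > h.py <<'E'
from cell import arm
import numpy as np, cv2
from scipy.spatial.transform import Rotation as R
def snap(n,f):
    im=arm.get_image(n); cv2.imwrite('pics/'+f,im[:,:,::-1]); return im
def ray(n,u,v):
    c=arm.camera_info(n);K=np.array(c['mtx']);T=np.array(c['pose'])
    d=T[:3,:3]@np.linalg.solve(K,[u,v,1.]);return T[:3,3],d
def onz(n,u,v,z):
    o,d=ray(n,u,v);return o+d*(z-o[2])/d[2]
def proj(n,p):
    c=arm.camera_info(n);K=np.array(c['mtx']);T=np.array(c['pose'])
    q=K@(T[:3,:3].T@(np.array(p)-T[:3,3]));return q[:2]/q[2]
E
python3 - <<'E'
from h import *
snap('top','top0.png');snap('side','side0.png')
for n in('top','side'):
    c=arm.camera_info(n);print(np.round(c['mtx'],1),np.round(c['pose'],3))
s=arm.observe();print({k:np.round(v,3) for k,v in s.items()})
print(R.from_rotvec(s['ee_rot']).as_matrix().round(3))
E
```

```text
[[452.9   0.  315.8]
 [  0.  452.9 199.4]
 [  0.    0.    1. ]] [[-0.079 -0.971  0.227  0.244]
 [-0.997  0.076 -0.022  0.123]
 [ 0.004 -0.228 -0.974  1.41 ]
 [ 0.     0.     0.     1.   ]]
[[443.5   0.  322.3]
 [  0.  443.5 187.4]
 [  0.    0.    1. ]] [[ 0.862 -0.285  0.419  0.012]
 [-0.507 -0.475  0.719 -0.808]
 [-0.006 -0.832 -0.554  0.757]
 [ 0.     0.     0.     1.   ]]
{'clock': np.float64(0.1), 'joints': array([-1.32 ,  0.435,  0.025,  1.574, -0.012,  1.134, -0.075]), 'dq': array([-0.001, -0.001, -0.001, -0.002,  0.001,  0.   ,  0.   ]), 'joint_efforts': array([ 2.0000e-03, -6.6913e+01,  9.8700e-01, -3.1515e+01, -6.1000e-02,
        3.7000e-02,  0.0000e+00]), 'position': array([0.217, 0.586, 0.404]), 'ee_rot': array([-5.530e-01, -3.092e+00,  2.000e-03]), 'force': array([-0.682, -0.425, -1.001]), 'ft_torque': array([ 0.006,  0.008, -0.043]), 'width': np.float64(0.998)}
[[-0.938  0.347 -0.   ]
 [ 0.347  0.938 -0.001]
 [-0.    -0.001 -1.   ]]
```

View pics/top0.png

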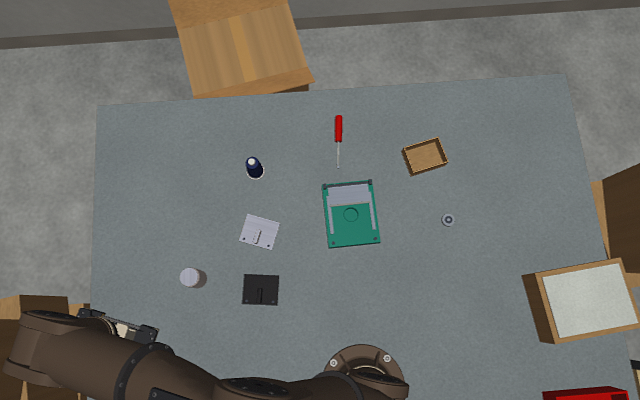

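View pics/side0.png

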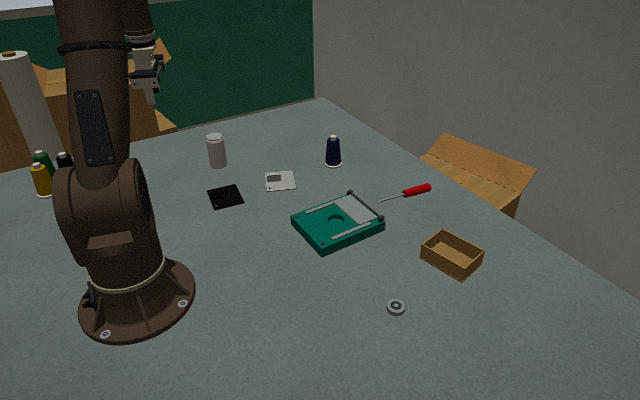

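The bobbin case is at top (448,220). The cover-shaped plates are the light one at (260,232) and the black one at (261,290). The white can at (190,277) is round too, but it is the spray can. By the description I choose the aluminium plate at (260,232) and will check it in a close crop.

```bash
python3 - <<'E'
from h import *
im=cv2.imread('pics/top0.png');s=cv2.imread('pics/side0.png')
def c(i,x,y,w,h,f,W=390,H=290): return cv2.resize(i[y:y+h,x:x+w],(W,H),interpolation=cv2.INTER_CUBIC)
a=np.vstack([np.hstack([c(im,225,200,75,56,5),c(im,310,170,80,84,5)]),np.hstack([c(im,428,200,40,30,5),c(s,195,155,110,60,5)])])
cv2.imwrite('pics/crop0.png',a)
for n,p in (('cover',(260,232,0)),('bobbin',(448,220,.012)),('bed',(351,213,.03))):print(n,onz('top',*p))
E
```

```text
cover [0.48195784 0.27528809 0.        ]
bobbin [ 0.47183428 -0.31634199  0.012     ]
bed [ 0.51440146 -0.01289914  0.03      ]
```

View pics/crop0.png

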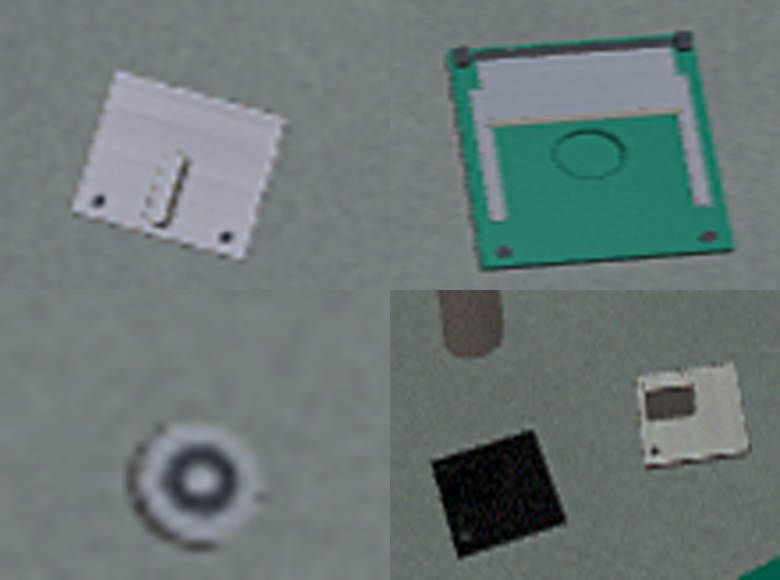

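The crop confirms the light aluminium plate: its rib sits towards the near edge, so the front edge is the far one. The dark plate is a lookalike. Next I measure.

```bash
python3 - <<'E'
from h import *
def big(m,x,y,r=70):
    n,l,st,c=cv2.connectedComponentsWithStats(m.astype(np.uint8))
    k=l[y,x]; return (l==k) if k else None
for n in('top','side'):
    im=cv2.imread(f'pics/{n}0.png');hsv=cv2.cvtColor(im,cv2.COLOR_BGR2HSV)
    H,S,V=[hsv[:,:,i].astype(int) for i in range(3)]
    # cover
    x,y=((270,220) if n=='top' else (288,180))
    m=big((V>165)&(S<40),x,y)
    print(n,'cover px',None if m is None else m.sum())
    if m is not None:
        cs,_=cv2.findContours(m.astype(np.uint8),cv2.RETR_EXTERNAL,cv2.CHAIN_APPROX_NONE)
        c=max(cs,key=cv2.contourArea)[:,0,:].astype(float)
        P=np.array([onz(n,u,v,.004)[:2] for u,v in c])
        r=cv2.minAreaRect((P*1000).astype(np.float32));print(' rect mm',np.round(r[0],1),np.round(r[1],1),round(r[2],2))
    # bobbin
    x,y=((448,220) if n=='top' else (397,307))
    w=25;sub=im[y-w:y+w,x-w:x+w].astype(int)
    bg=np.median(sub.reshape(-1,3),0);print(' bg',bg)
    m=(V>150)&(S<40);mm=np.zeros_like(m);mm[y-14:y+14,x-14:x+14]=m[y-14:y+14,x-14:x+14]
    cs,_=cv2.findContours(mm.astype(np.uint8),cv2.RETR_EXTERNAL,cv2.CHAIN_APPROX_NONE)
    c=max(cs,key=cv2.contourArea)[:,0,:]
    P=np.array([onz(n,u,v,.012)[:2] for u,v in c])*1000
    print(' bobbin',np.round(cv2.fitEllipse(P.astype(np.float32)),1) if 0 else cv2.fitEllipse(P.astype(np.float32)))
    # bed
    m=(H>70)&(H<95)&(S>110)
    mm=np.zeros_like(m)
    if n=='top': mm[165:260,310:395]=m[165:260,310:395]
    else: mm[175:265,280:395]=m[175:265,280:395]
    cs,_=cv2.findContours(mm.astype(np.uint8),cv2.RETR_EXTERNAL,cv2.CHAIN_APPROX_NONE)
    c=max(cs,key=cv2.contourArea)
    if n=='top':
        P=np.array([onz(n,u,v,.03)[:2] for u,v in c[:,0,:]])*1000
        r=cv2.minAreaRect(P.astype(np.float32));print(' bed',r)
        print(np.round(cv2.boxPoints(r),1))
    q=cv2.approxPolyDP(cv2.convexHull(c),3,True)[:,0];print(q.tolist())
im=cv2.imread('pics/top0.png');im2=cv2.imread('pics/side0.png')
a=cv2.resize(im[170:260,310:395],(520,550),interpolation=cv2.INTER_CUBIC)
cv2.imwrite('pics/bedt.png',a)
cv2.imwrite('pics/beds.png',cv2.resize(im2[180:260,280:395],(790,550),interpolation=cv2.INTER_CUBIC))
E
```

```text
top cover px 865
 rect mm [484.2 278. ] [106.1  88.1] 69.63
 bg [125. 124. 117.]
 bobbin ((474.34906005859375, -317.5693054199219), (31.803743362426758, 32.94176483154297), 42.427391052246094)
 bed ((515.1045532226562, -11.162818908691406), (200.10940551757812, 159.44789123535156), 1.4476089477539062)
[[413.1  66. ]
 [417.1 -93.4]
 [617.1 -88.3]
 [613.1  71.1]]
[[371, 184], [380, 241], [329, 247], [322, 185]]
side cover px None
 bg [104. 108. 100.]Traceback (most recent call last):
  File "<stdin>", line 23, in <module>
ValueError: max() iterable argument is empty
```

```bash
python3 - <<'E'
from h import *
im=cv2.imread('pics/top0.png');im2=cv2.imread('pics/side0.png')
cv2.imwrite('pics/bedt.png',cv2.resize(im[170:260,310:395],(520,550),interpolation=cv2.INTER_CUBIC))
cv2.imwrite('pics/beds.png',cv2.resize(im2[180:260,280:395],(790,550),interpolation=cv2.INTER_CUBIC))
cv2.imwrite('pics/bobs.png',np.hstack([cv2.resize(im2[287:327,377:417],(400,400),interpolation=cv2.INTER_CUBIC),cv2.resize(im[200:240,428:468],(400,400),interpolation=cv2.INTER_CUBIC)]))
cv2.imwrite('pics/covs.png',np.hstack([cv2.resize(im2[160:200,255:305],(400,320),interpolation=cv2.INTER_CUBIC),cv2.resize(im[210:250,235:285],(400,320),interpolation=cv2.INTER_CUBIC)]))
E
```

```text
(no output)
```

View pics/beds.png

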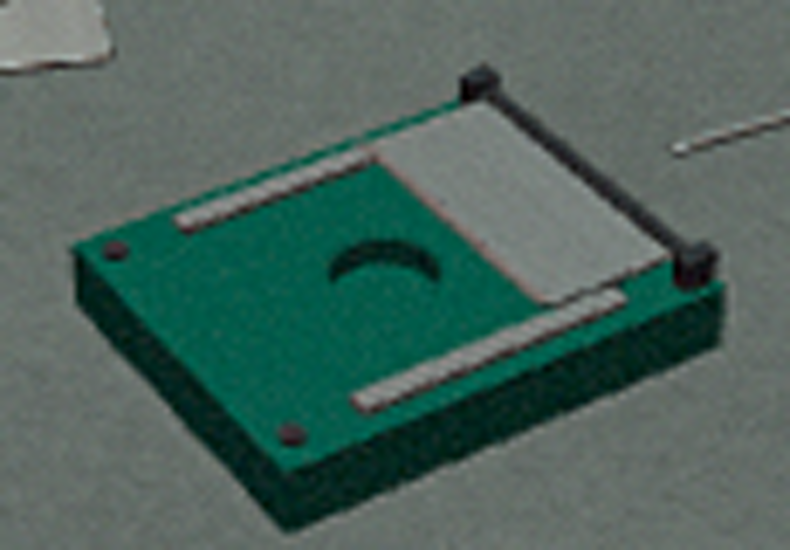

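View pics/bedt.png

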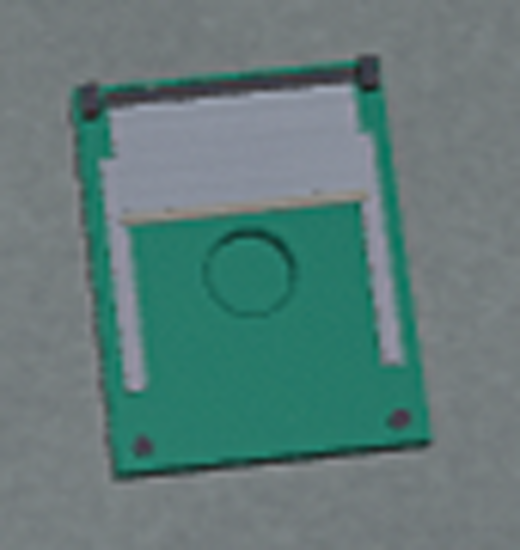

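View pics/bobs.png

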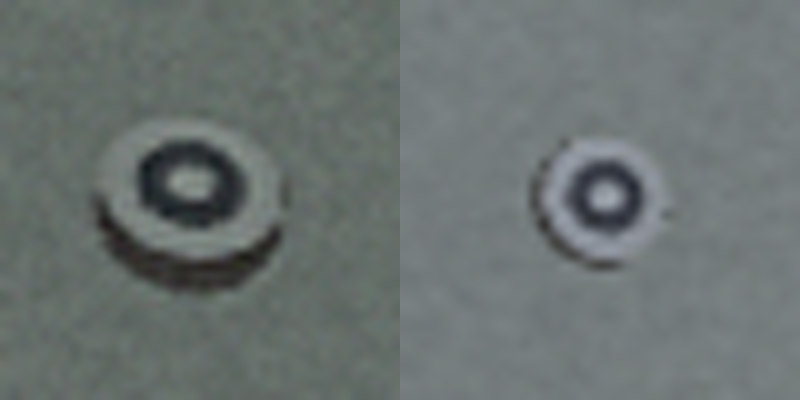

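View pics/covs.png

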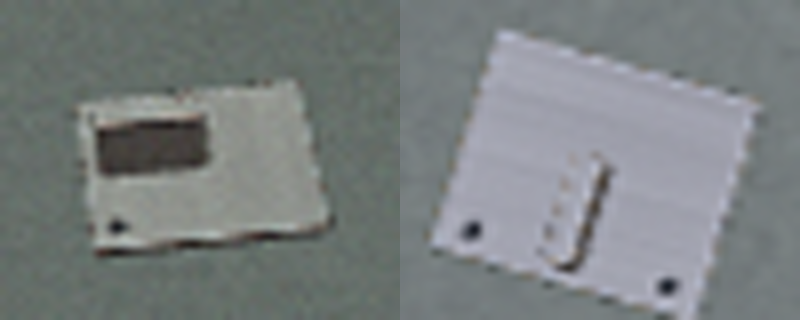

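```bash
cat > bedfit.py <<'E'
from h import *
from scipy.optimize import least_squares
def S(u,v):return (280+(u+.5)/(790/115)-.5,180+(v+.5)/(550/80)-.5)
def T(u,v):return (310+(u+.5)/(520/85)-.5,170+(v+.5)/(550/90)-.5)
obs=[('side',S(75,249),(-100,80,30)),('side',S(289,470),(-100,-80,30)),('side',S(723,288),(100,-80,30)),
('top',T(114,470),(-100,80,30)),('top',T(430,437),(-100,-80,30)),('top',T(74,91),(100,80,30)),('top',T(379,62),(100,-80,30)),
('top',T(250,273),(-5,0,30)),
('side',S(375,155),(23,63,44)),('side',S(540,302),(23,-63,44))]
def W(p,q):
    c,s=np.cos(q[2]),np.sin(q[2]);return np.array([q[0]+(c*p[0]-s*p[1])/1e3,q[1]+(s*p[0]+c*p[1])/1e3,p[2]/1e3])
def f(q,o):return np.concatenate([proj(n,W(p,q))-np.array(u) for n,u,p in o])
if __name__=='__main__':
    for name,o in(('both',obs),('top',[a for a in obs if a[0]=='top']),('side',[a for a in obs if a[0]=='side'])):
        r=least_squares(f,[.515,-.011,.02],args=(o,));q=r.x;print(name,q.round(4),'well',W((-5,0,16),q).round(4));print(r.fun.reshape(-1,2).round(1).tolist())
    for n,x,y in(('top',448,220),('side',396,305)):
        im=cv2.imread(f'pics/{n}0.png').astype(int).sum(2)
        sub=im[y-9:y+10,x-12:x+13]
        lo=np.percentile(sub,2)
        m=(sub<250)
        k,l,st,c=cv2.connectedComponentsWithStats(m.astype(np.uint8))
        for i in range(1,k):
            if st[i,4]>5:
                # filled ring center
                cs,_=cv2.findContours((l==i).astype(np.uint8),0,1)
                u,v=c[i]+[x-12,y-9];print(n,st[i],u,v,onz(n,u,v,.012).round(4))
E
python3 bedfit.py
```

```text
both [ 0.5187 -0.0134  0.023 ] well [ 0.5137 -0.0135  0.016 ]
[[-0.8, -0.9], [-0.9, 0.5], [0.3, 0.0], [0.7, -0.4], [1.0, -0.2], [0.4, -1.2], [0.8, -1.4], [0.8, -1.0], [-2.8, -2.4], [-0.4, 0.1]]
top [ 0.5162 -0.0109  0.0221] well [ 0.5112 -0.011   0.016 ]
[[-0.1, 0.5], [0.2, 0.6], [-0.3, -0.4], [0.1, -0.6], [0.0, -0.2]]
side [ 0.5199 -0.0161  0.0181] well [ 0.5149 -0.0162  0.016 ]
[[0.1, -0.6], [-0.2, 0.9], [1.2, 0.6], [-1.8, -2.0], [0.5, 0.6]]
top [ 9  5  7  7 27] 448.14814814814815 219.1851851851852 [ 0.4744 -0.3172  0.012 ]
side [ 7  5 11  9 63] 395.6984126984127 304.8888888888889 [ 0.478  -0.3191  0.012 ]
side [ 2 11 19  8 53] 394.35849056603774 312.07547169811323 [ 0.4632 -0.3332  0.012 ]
```

```bash
cat >> h.py <<'E'
def plan(targets):
    """targets: list of (x,y,z_tip,yawdeg of tool y) world -> rows"""
    s=arm.observe();M=R.from_rotvec(s['ee_rot']).as_matrix();p=np.array(s['position'])
    yaw0=np.degrees(np.arctan2(M[1,1],M[0,1]))
    print('now tip',(p+.178*M[:,2]).round(4),'yaw',yaw0.round(2),'tilt',M[:,2].round(4),'F',np.round(s['force'],1),'w',round(s['width']*91.8,1),'t',s['clock'],'q',np.round(s['joints'],2))
    for x,y,z,yw in targets:
        d=M.T@(np.array([x,y,z+.178])-p)*1000
        print(d.round(1),round(-np.radians(yw-yaw0),3))
E
python3 - <<'E'
from h import *
plan([(.40,.35,.22,69.7),(.49,.0,.2,80),(.476,-.318,.08,91.3)])
E
```

```text
now tip [0.2164 0.5858 0.226 ] yaw 69.72 tilt [-4.0e-04 -1.4e-03 -1.0e+00] F [-0.7 -0.4 -1. ] w 91.6 t 0.1 q [-1.32  0.44  0.02  1.57 -0.01  1.13 -0.08]
[-253.9 -157.8    6.3] 0.0
[-459.6 -454.9   26.7] -0.179
[-556.7 -757.9  147.2] -0.377
```

Request:
move_arm(
  steps=[
    [-254,-158,6,0],
    [-254,-158,6,0],
    [-254,-158,6,0],
    [-254,-158,6,0],
    [-254,-158,6,0],
    [-460,-455,27,-0.18],
    [-460,-455,27,-0.18],
    [-460,-455,27,-0.18],
    [-460,-455,27,-0.18],
    [-460,-455,27,-0.18],
    [-460,-455,27,-0.18],
    [-557,-758,147,-0.377],
    [-557,-758,147,-0.377],
    [-557,-758,147,-0.377],
    [-557,-758,147,-0.377],
    [-557,-758,147,-0.377],
    [-557,-758,147,-0.377],
    [-557,-758,147,-0.377],
    [-557,-758,147,-0.377],
    [-557,-758,147,-0.377],
  ],
  grip=60,
)

```text
clock: 2.6
position: [0.477, -0.3163, 0.2581]
ee_rot: [-0.04, 3.141, 0.001]
force: [0.1, -0.1, -0.0]
width: 0.654
```

```bash
python3 - <<'E'
from h import *
plan([(.476,-.318,.05,91.3),(.476,-.318,.0075,91.3)])
a=snap('top','t1.png');b=snap('side','s1.png')
for n in('top','side'):print(n,proj(n,arm.observe()['position']-np.array([0,0,.178])))
cv2.imwrite('pics/z1.png',np.hstack([cv2.resize(a[180:260,408:488],(400,400),interpolation=cv2.INTER_CUBIC),cv2.resize(b[240:330,350:440],(400,400),interpolation=cv2.INTER_CUBIC)])[:,:,::-1])
E
```

```text
now tip [ 0.4771 -0.3162  0.0801] yaw 91.45 tilt [ 6.e-04  6.e-04 -1.e+00] F [ 0.1 -0.1 -0. ] w 60.0 t 2.6 q [ 0.29  0.52  0.29  1.88 -0.21  0.77  2.28]
[ 1.  -1.6 30.1] 0.003
[ 1.1 -1.7 72.6] 0.003
top [454.39142793 214.15227382]
side [397.35663914 281.87242748]
```

View pics/z1.png

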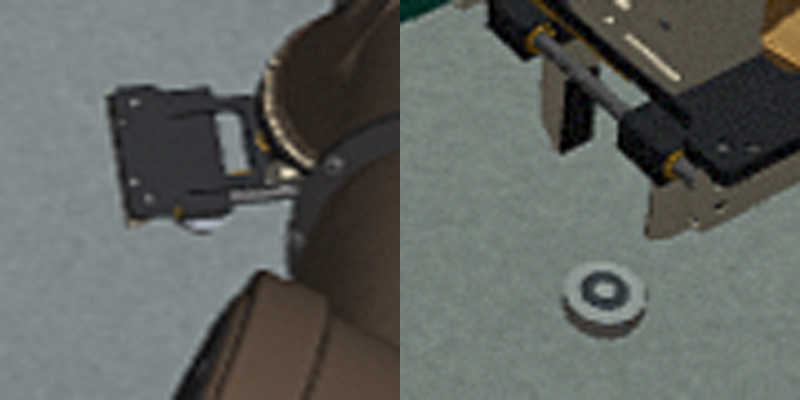

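```bash
python3 - <<'E'
from h import *
p=np.array(arm.observe()['position'])-[0,0,.178]
for d in((-9.5,30),(-9.5,-30),(-9.5,0),(9.5,30)):
    u=proj('side',p+[d[0]/1e3,d[1]/1e3,0]);print(d,u,((u-[350,240]+.5)*4.444-.5+[400,0]).round())
print(onz('side',395.96,283.6,p[2]),p)
E
```

```text
(-9.5, 30) [384.92831851 274.6598128 ] [557. 156.]
(-9.5, -30) [402.95495557 292.9461305 ] [637. 237.]
(-9.5, 0) [393.73006341 283.58835022] [596. 195.]
(9.5, 30) [392.05989309 271.39524325] [589. 141.]
[ 0.47133273 -0.31900344  0.08014072] [ 0.47688716 -0.31661545  0.08014072]
```

The side camera sees the fingertips shifted by about (+4, -2.5) mm, and the top camera agrees with the arm. So the bobbin is at (0.4743, -0.317).

Request:
move_arm(
  steps=[
    [2.7,-0.8,40,0.003],
    [2.7,-0.8,60,0.003],
    [2.7,-0.8,72.5,0.003],
    [2.7,-0.8,72.5,0.003],
    [2.7,-0.8,72.5,0.003],
  ],
)

```text
clock: 3.32
position: [0.4741, -0.3187, 0.186]
ee_rot: [-0.032, 3.14, -0.001]
force: [0.4, 0.0, 0.1]
width: 0.652
```

Request:
move_arm(
  steps=[
    [0,0,0,0],
    [0,0,0,0],
    [0,0,0,0],
    [0,0,0,0],
    [0,0,0,0],
    [0,0,0,0],
  ],
  grip=34,
  grip_force=20,
)

```text
clock: 4.08
position: [0.4738, -0.3187, 0.1856]
ee_rot: [-0.032, 3.141, -0.0]
force: [-0.7, 0.7, 5.7]
width: 0.419
```

```bash
python3 - <<'E'
from h import *
plan([(.474,-.317,.08,91.3),(.511,-.0115,.08,91.3)])
b=snap('side','s2.png')
cv2.imwrite('pics/z2.png',cv2.resize(b[260:340,350:440],(720,600),interpolation=cv2.INTER_CUBIC)[:,:,::-1])
E
```

```text
now tip [ 0.4739 -0.3187  0.0076] yaw 91.15 tilt [ 5.e-04 -1.e-04 -1.e+00] F [-0.7  0.7  5.7] w 38.5 t 4.075 q [ 0.33  0.63  0.25  1.93 -0.25  0.62  2.32]
[ -0.3   1.7 -72.4] -0.003
[-43.4 306.4 -72.4] -0.003
```

View pics/z2.png

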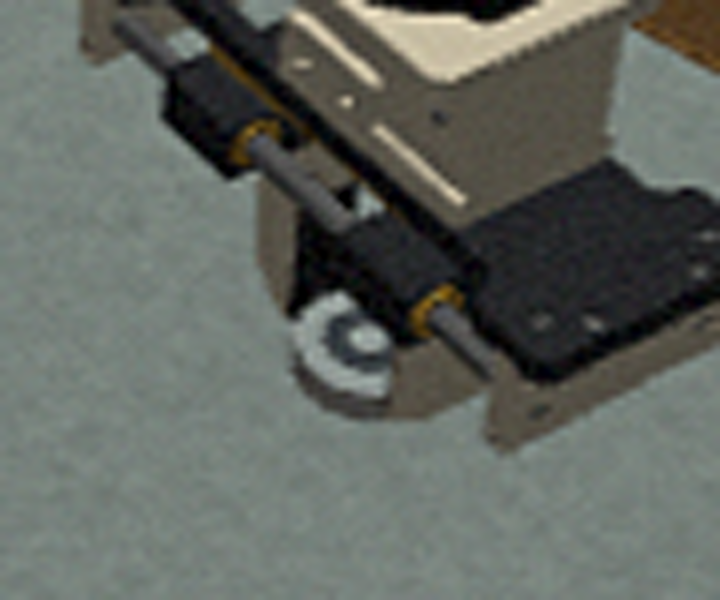

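Jaws stopped at 38.5 mm on the case. I will lift and check.

Request:
move_arm(
  steps=[
    [0,0,-15,0],
    [0,0,-45,0],
    [0,0,-72,0],
    [0,0,-72,0],
  ],
)

```text
clock: 4.62
position: [0.4743, -0.3192, 0.2598]
ee_rot: [-0.031, 3.138, -0.003]
force: [-0.0, -0.6, -1.0]
width: 0.421
```

```bash
python3 - <<'E'
from h import *
plan([(.511,-.0115,.08,91.3)])
b=snap('side','s3.png')
cv2.imwrite('pics/z3.png',cv2.resize(b[240:320,350:440],(720,600),interpolation=cv2.INTER_CUBIC)[:,:,::-1])
E
```

```text
now tip [ 0.4749 -0.3195  0.0818] yaw 91.15 tilt [ 0.0037 -0.002  -1.    ] F [-0.  -0.6 -1. ] w 38.7 t 4.625 q [ 0.29  0.52  0.29  1.88 -0.21  0.77  2.29]
[-42.9 306.9   1.3] -0.003
```

View pics/z3.png

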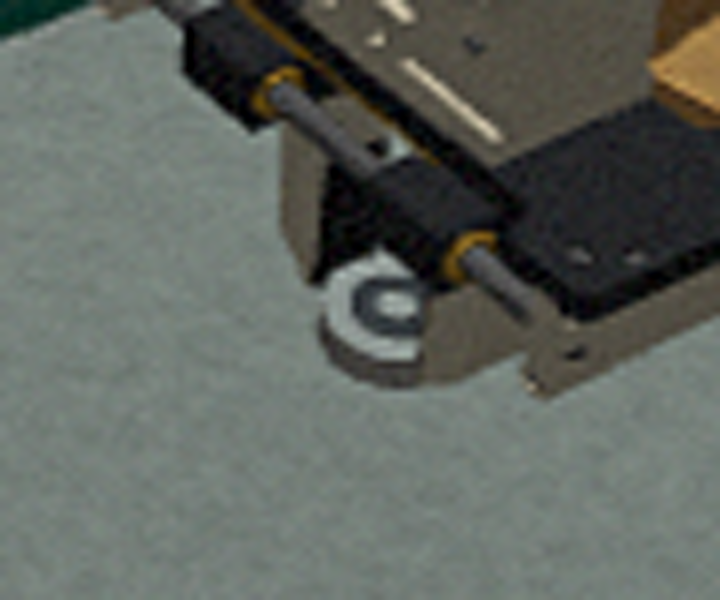

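The case is held, level, by its upper part. I carry it over the well, then look.

Request:
move_arm(
  steps=[
    [-10,60,0,0],
    [-20,120,0,0],
    [-28,180,0,0],
    [-36,240,0,0],
    [-42,300,0,0],
    [-43,307,0,0],
    [-43,307,15,0],
    [-43,307,30,0],
    [-43,307,30,0],
    [-43,307,30,0],
  ],
)

```text
clock: 5.92
position: [0.5105, -0.0119, 0.227]
ee_rot: [0.028, -3.141, 0.001]
force: [1.0, -0.2, -0.8]
width: 0.424
```

```bash
python3 - <<'E'
from h import *
plan([(.511,-.0115,.035,91.3)])
a=snap('top','t4.png');b=snap('side','s4.png')
cv2.imwrite('pics/z4.png',cv2.resize(b[175:265,280:395],(790,600),interpolation=cv2.INTER_CUBIC)[:,:,::-1])
cv2.imwrite('pics/zt4.png',cv2.resize(a[160:260,300:400],(600,600),interpolation=cv2.INTER_CUBIC)[:,:,::-1])
E
```

```text
now tip [ 0.5103 -0.012   0.049 ] yaw 91.04 tilt [-6.e-04 -3.e-04 -1.e+00] F [ 1.  -0.2 -0.8] w 38.9 t 5.925 q [-0.28  0.49  0.27  2.05 -0.21  0.63  1.72]
[-0.6  0.4 14. ] -0.005
```

View pics/z4.png

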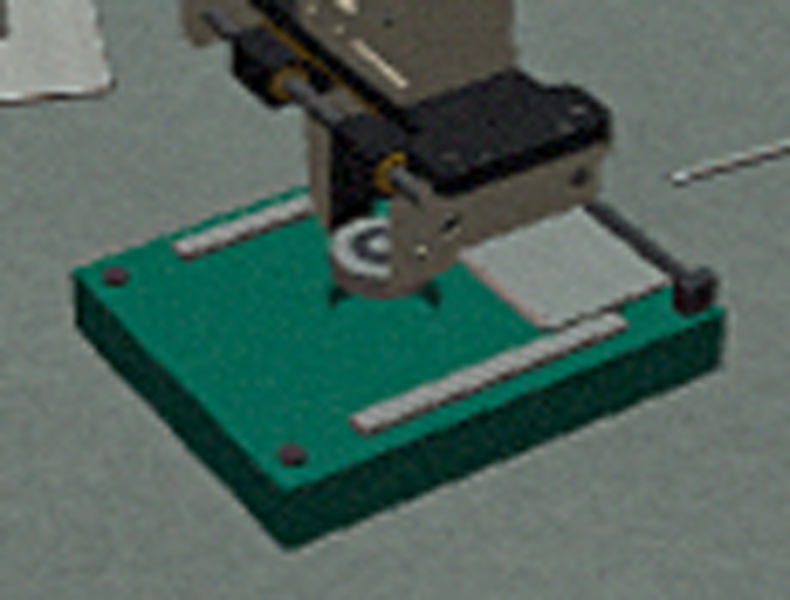

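View pics/zt4.png

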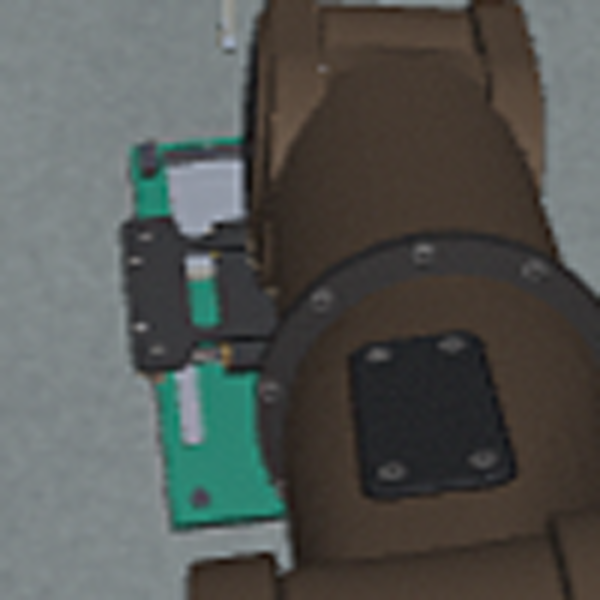

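```bash
python3 - <<'E'
from h import *
from scipy.optimize import least_squares
def circ(P,r):
    f=lambda c:np.hypot(P[:,0]-c[0],P[:,1]-c[1])-r
    s=least_squares(f,P.mean(0),loss='soft_l1',f_scale=1);return s.x,np.sqrt((s.fun**2).mean())
k=6
for n,(x0,y0,w,h) in(('side',(322,208,28,20)),('top',(339,203,24,24))):
    im=cv2.imread(f'pics/{n}0.png')[:,:,1]
    sub=cv2.resize(im[y0:y0+h,x0:x0+w],None,fx=k,fy=k,interpolation=cv2.INTER_CUBIC).astype(int)
    print(n,np.percentile(sub,[1,10,50,90]))
    th=(np.percentile(sub,2)+np.percentile(sub,60))/2
    m=(sub<th).astype(np.uint8)
    kk,l,st,c=cv2.connectedComponentsWithStats(m);i=1+np.argmax(st[1:,4]);print(st[i]/k)
    m=l==i
    pts=[]
    for col in range(m.shape[1]):
        r=np.where(m[:,col])[0]
        if len(r):
            pts.append((col,r[0]))
    pts=np.array(pts,float);uv=(pts+.5)/k-.5+[x0,y0]
    P=np.array([onz(n,u,v,.03)[:2] for u,v in uv])*1000
    for r in (21.5,22,22.5):print(r,circ(P,r))
    if n=='side':
      q=(uv-[280,180]+.5)*6.87
E
```

```text
side [27. 61. 91. 96.]
[  5.83333333   6.83333333  16.33333333   6.16666667 333.83333333]
21.5 (array([513.14421467, -15.62446228]), np.float64(0.3399227855900133))
22 (array([512.8367453, -16.1368161]), np.float64(0.3568726281145535))
22.5 (array([512.53861965, -16.65157266]), np.float64(0.4192547462944336))
top [ 67. 108. 122. 125.]
[  5.83333333   4.33333333  13.66666667   8.66666667 165.        ]
21.5 (array([512.83538137, -11.63997937]), np.float64(0.43335808687294214))
22 (array([512.26988966, -11.52814369]), np.float64(0.3369390190544661))
22.5 (array([511.70282014, -11.41090013]), np.float64(0.26069831772030233))
```

```bash
python3 - <<'E'
from h import *
b=cv2.imread('pics/s4.png');cv2.imwrite('pics/z4b.png',cv2.resize(b[195:225,318:353],(770,660)[:2],interpolation=cv2.INTER_CUBIC)[:600])
c=cv2.imread('pics/side0.png');
print(b[195:225:2,330,1],b[207,318:353,1])
E
```

```text
[ 18   8  16   4  14   4   0 157 127 145  86  60  50 102 101] [147 144 140 137  90  46  54  83  87  68  19   0   0  21  40  55  90 129
 100  75  73  75  76  77  71  74  77  86  51  66  76  77  72  74  73]
```

View pics/z4b.png

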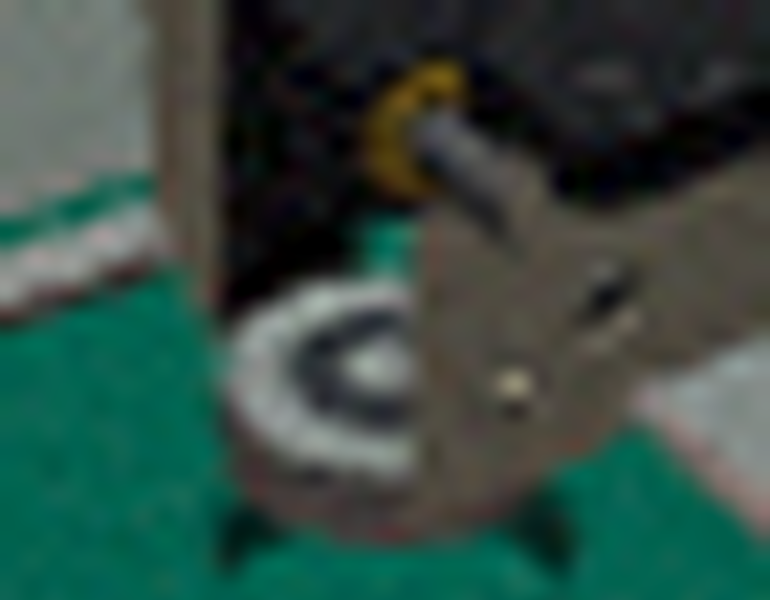

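```bash
python3 - <<'E'
from h import *
from scipy.optimize import least_squares
def go(pp,z,r):
    P=np.array([onz('side',318+(u+.5)/22-.5,195+(v+.5)/22-.5,z)[:2] for u,v in pp])*1000
    f=lambda c:np.hypot(P[:,0]-c[0],P[:,1]-c[1])-r
    s=least_squares(f,P.mean(0));print(z,r,s.x.round(2),s.fun.round(1))
for z in(.0525,.0534):go([(224,370),(236,425),(275,453),(320,467),(390,474),(240,320),(290,290),(340,279),(400,276)],z,20)
go([(245,475),(280,510),(340,533),(400,543),(460,532)],.0414,20)
E
```

```text
0.0525 20 [513.77 -10.93] [-0.9  0.4  0.4 -0.  -0.2  0.3  0.3 -0.1  0.1]
0.0534 20 [513.16 -11.96] [-0.9  0.4  0.4 -0.  -0.2  0.3  0.3 -0.1  0. ]
0.0414 20 [516.33 -10.55] [-0.1  0.1 -0.1  0.5 -0.4]
```

Request:
move_arm(
  steps=[
    [0,-0.7,0,0],
    [0,-0.7,5,0],
    [0,-0.7,10,0],
    [0,-0.7,11,0],
    [0,-0.7,12,0],
    [0,-0.7,13,0],
    [0,-0.7,13,0],
  ],
)

```text
clock: 6.9
position: [0.5105, -0.0115, 0.2142]
ee_rot: [-0.032, 3.141, 0.0]
force: [-0.1, 0.3, -1.1]
width: 0.421
```

```bash
python3 - <<'E'
from h import *
plan([]);print(arm.observe()['ft_torque'])
b=snap('side','s5.png')
cv2.imwrite('pics/z5.png',cv2.resize(b[195:225,318:353],(770,660)[:2],interpolation=cv2.INTER_CUBIC)[:600,:,::-1])
E
```

```text
now tip [ 0.5105 -0.0115  0.0362] yaw 91.15 tilt [ 0.  0. -1.] F [-0.1  0.3 -1.1] w 38.7 t 6.9 q [-0.27  0.51  0.26  2.06 -0.22  0.6   1.73]
[ 0.00931699 -0.01759243 -0.00228614]
```

View pics/z5.png

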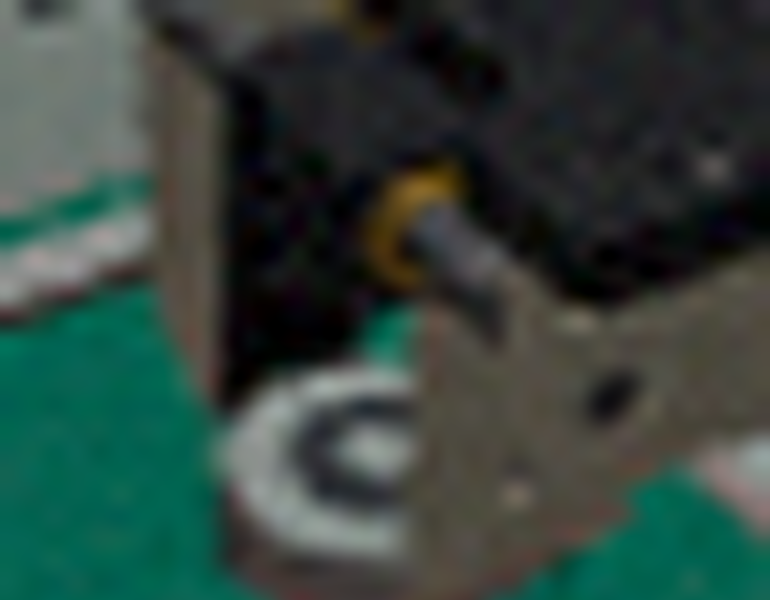

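Request:
move_arm(
  steps=[
    [0,0,1,0],
    [0,0,2,0],
    [0,0,3,0],
    [0,0,4,0],
    [0,0,4,0],
  ],
)

```text
clock: 7.58
position: [0.5105, -0.0116, 0.2101]
ee_rot: [0.032, -3.141, 0.0]
force: [-0.1, 0.4, -0.8]
width: 0.424
```

```bash
python3 - <<'E'
from h import *
plan([]);print(arm.observe()['ft_torque'])
b=snap('side','s6.png')
cv2.imwrite('pics/z6.png',cv2.resize(b[200:230,318:353],(770,660)[:2],interpolation=cv2.INTER_CUBIC)[:600,:,::-1])
E
```

```text
now tip [ 0.5105 -0.0116  0.0321] yaw 91.15 tilt [-1.e-04 -0.e+00 -1.e+00] F [-0.1  0.4 -0.8] w 38.9 t 7.575 q [-0.27  0.52  0.25  2.06 -0.22  0.59  1.73]
[-0.01387596 -0.04132837  0.01886407]
```

View pics/z6.png

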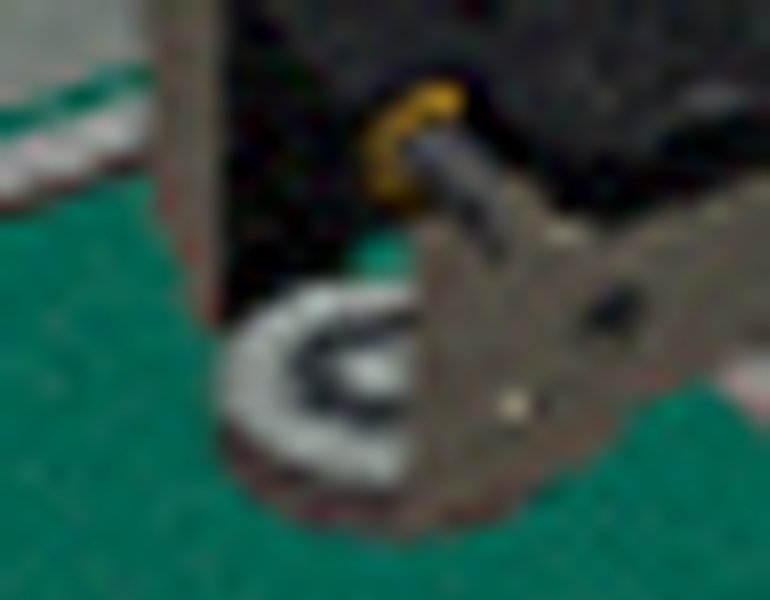

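There is no contact force with the underside about 5 mm below the bed's top, and the visible side of the case has shortened. It is inside the well, so I release.

Request:
move_arm(
  steps=[
    [0,0,0,0],
    [0,0,0,0],
    [0,0,0,0],
  ],
  grip=52,
)

```text
clock: 8.0
position: [0.5106, -0.0115, 0.2103]
ee_rot: [-0.032, 3.141, 0.0]
force: [-0.1, 0.4, 0.1]
width: 0.564
```

Request:
move_arm(
  steps=[
    [0,0,-20,0],
    [0,0,-60,0],
    [0,0,-100,0],
    [0,0,-120,0],
    [0,60,-120,0],
    [0,120,-120,0],
    [0,180,-120,0.1],
    [0,240,-120,0.25],
    [0,280,-120,0.37],
    [0,280,-120,0.37],
  ],
)

```text
clock: 9.25
position: [0.5038, 0.2727, 0.3298]
ee_rot: [-0.539, -3.094, -0.002]
force: [-0.0, -0.1, 0.5]
width: 0.568
```

```bash
python3 - <<'E'
from h import *
plan([])
b=snap('side','s7.png');a=snap('top','t7.png')
cv2.imwrite('pics/z7.png',cv2.resize(b[180:260,280:395],(790,550),interpolation=cv2.INTER_CUBIC)[:,:,::-1])
cv2.imwrite('pics/zt7.png',a[:,:,::-1])
E
```

```text
now tip [0.5037 0.2729 0.1518] yaw 70.25 tilt [-4.0e-04  1.1e-03 -1.0e+00] F [-0.  -0.1  0.5] w 52.1 t 9.25 q [-0.84  0.43  0.34  1.82 -0.18  0.92  0.81]
```

View pics/z7.png

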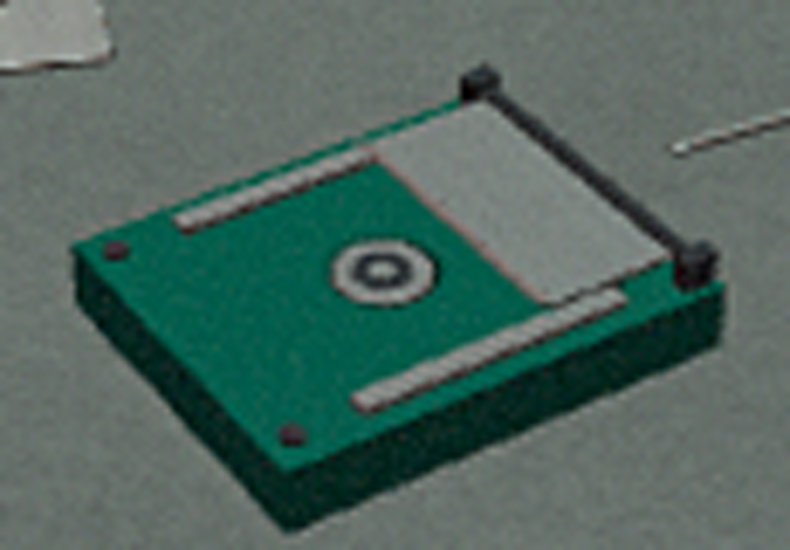

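View pics/zt7.png

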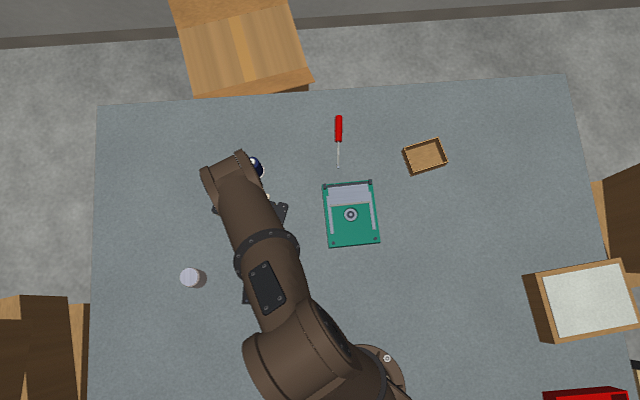

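The case lies flat in the well, with the ring centred at side (335,219) and top (351,214). Next is the cover. First I check the rib location, its yaw and the clearance to the cone.

```bash
python3 - <<'E'
from h import *
print('rib',onz('top',257.2,236.5,.02),'cone base',onz('top',255,176,0),'conetop',onz('top',252,161,.105))
im=cv2.imread('pics/top0.png').astype(int)
# long straight front/back/side edges: fit lines
hsv=cv2.cvtColor(im.astype(np.uint8),cv2.COLOR_BGR2HSV);m=((hsv[...,2]>150)&(hsv[...,1]<40)).astype(np.uint8);m[:205]=0;m[255:]=0;m[:,:232]=0;m[:,290:]=0
cs,_=cv2.findContours(m,0,1);c=max(cs,key=cv2.contourArea)[:,0]
P=np.array([onz('top',u,v,.004)[:2] for u,v in c])*1000
r=cv2.minAreaRect(P.astype(np.float32));print(r)
cx,cy=r[0];a=np.radians(r[2]-90)
print('rib pred',cx-18*np.cos(a),cy-18*np.sin(a))
for z,yw in((.06,69.6),(.006,69.6)):plan([(.4673,.2843,z,yw)])
E
```

```text
rib [0.46521591 0.28247294 0.02      ] cone base [ 6.66081406e-01  2.82128954e-01 -2.22044605e-16] conetop [0.68238314 0.27706421 0.105     ]
((484.42669677734375, 277.8604431152344), (107.9013671875, 88.6589126586914), 69.63397216796875)
rib pred 467.5519037374211 284.12473556209375
now tip [0.5047 0.2683 0.152 ] yaw 70.05 tilt [-2.e-04 -8.e-04 -1.e+00] F [ 1.1 -0.6 -0.1] w 51.9 t 9.35 q [-0.83  0.43  0.34  1.82 -0.18  0.92  0.81]
[40.6  2.3 92. ] 0.008
now tip [0.5047 0.2683 0.152 ] yaw 70.05 tilt [-2.e-04 -8.e-04 -1.e+00] F [ 1.1 -0.6 -0.1] w 51.9 t 9.35 q [-0.83  0.43  0.34  1.82 -0.18  0.92  0.81]
[ 40.6   2.3 146. ] 0.008
```

Request:
move_arm(
  steps=[
    [20,1,45,0.008],
    [40.6,2,92,0.008],
    [40.6,2,115,0.008],
    [40.6,2,130,0.008],
    [40.6,2,142,0.008],
    [40.6,2,145,0.008],
    [40.6,2,145,0.008],
  ],
  grip=45,
)

```text
clock: 10.22
position: [0.4678, 0.2841, 0.1856]
ee_rot: [0.56, 3.091, 0.001]
force: [0.9, -0.7, -0.5]
width: 0.491
```

```bash
python3 - <<'E'
from h import *
plan([(.4673,.2843,.006,69.6)])
b=snap('side','s8.png')
cv2.imwrite('pics/z8.png',cv2.resize(b[130:210,220:320],(750,600),interpolation=cv2.INTER_CUBIC)[:,:,::-1])
E
```

```text
now tip [0.4679 0.2842 0.0076] yaw 69.47 tilt [ 6.e-04  4.e-04 -1.e+00] F [ 0.9 -0.7 -0.5] w 45.1 t 10.225 q [-0.83  0.6   0.26  1.99 -0.27  0.58  0.82]
[ 0.6 -0.   1.6] -0.002
```

View pics/z8.png

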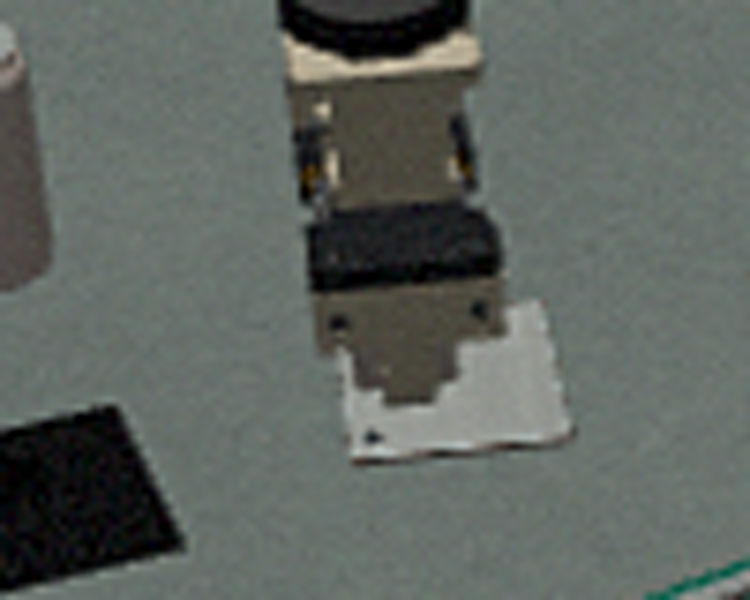

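Fingers straddle the rib. I close on it and lift.

Request:
move_arm(
  steps=[
    [0.4,0,1,0],
    [0.4,0,1,0],
    [0.4,0,1,0],
    [0.4,0,1,0],
    [0.4,0,1,0],
    [0.4,0,1,0],
    [0.4,0,1,0],
    [0.4,0,1,0],
  ],
  grip=4,
  grip_force=50,
)

```text
clock: 11.28
position: [0.467, 0.2842, 0.1843]
ee_rot: [-0.559, -3.091, 0.0]
force: [-2.0, -1.7, 5.8]
width: 0.126
```

```bash
python3 - <<'E'
from h import *
plan([])
E
```

```text
now tip [0.467  0.2842 0.0063] yaw 69.49 tilt [-2.e-04 -1.e-04 -1.e+00] F [-2.  -1.7  5.8] w 11.6 t 11.275 q [-0.83  0.6   0.26  1.99 -0.27  0.58  0.82]
```

Request:
move_arm(
  steps=[
    [0,0,-15,0],
    [0,0,-40,0],
    [0,0,-70,0],
    [0,0,-94,0],
    [0,0,-94,0],
  ],
)

```text
clock: 11.9
position: [0.4677, 0.2849, 0.2805]
ee_rot: [0.558, 3.089, 0.006]
force: [0.5, 0.1, -0.9]
width: 0.126
```

```bash
python3 - <<'E'
from h import *
plan([(.462,-.0128,.10,91.27),(.462,-.0128,.05,91.27)])
b=snap('side','s9.png')
cv2.imwrite('pics/z9.png',cv2.resize(b[110:210,220:345],(750,600),interpolation=cv2.INTER_CUBIC)[:,:,::-1])
E
```

```text
now tip [0.4683 0.2854 0.1025] yaw 69.51 tilt [ 0.0035  0.0029 -1.    ] F [ 0.5  0.1 -0.9] w 11.6 t 11.9 q [-0.88  0.46  0.32  1.93 -0.2   0.78  0.77]
[ -98.9 -280.9    1.6] -0.38
[ -98.7 -281.1   51.6] -0.38
```

View pics/z9.png

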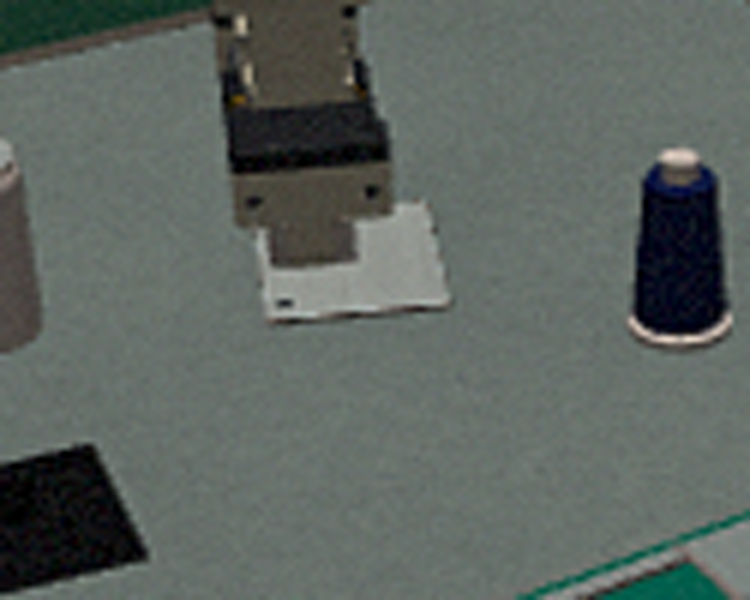

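Request:
move_arm(
  steps=[
    [-20,-55,0,-0.08],
    [-40,-110,0,-0.16],
    [-60,-165,0,-0.24],
    [-78,-220,0,-0.32],
    [-98.9,-281,0,-0.38],
    [-98.9,-281,0,-0.38],
    [-98.9,-281,30,-0.38],
    [-98.9,-281,48,-0.38],
    [-98.9,-281,48,-0.38],
    [-98.9,-281,48,-0.38],
  ],
)

```text
clock: 13.2
position: [0.4614, -0.013, 0.2304]
ee_rot: [0.036, -3.141, -0.0]
force: [0.1, -0.1, -1.7]
width: 0.126
```

```bash
python3 - <<'E'
from h import *
plan([(.462,-.0128,.038,91.27)])
b=snap('side','s10.png');a=snap('top','t10.png')
cv2.imwrite('pics/z10.png',np.vstack([cv2.resize(b[170:265,270:400],(780,570),interpolation=cv2.INTER_CUBIC)])[:,:,::-1])
cv2.imwrite('pics/zt10.png',cv2.resize(a[165:265,300:400],(600,600),interpolation=cv2.INTER_CUBIC)[:,:,::-1])
E
```

```text
now tip [ 0.4614 -0.013   0.0524] yaw 91.3 tilt [-1.e-04  1.e-04 -1.e+00] F [ 0.1 -0.1 -1.7] w 11.6 t 13.2 q [-0.27  0.42  0.24  2.16 -0.18  0.57  1.69]
[-0.6  0.2 14.4] 0.0
```

View pics/z10.png

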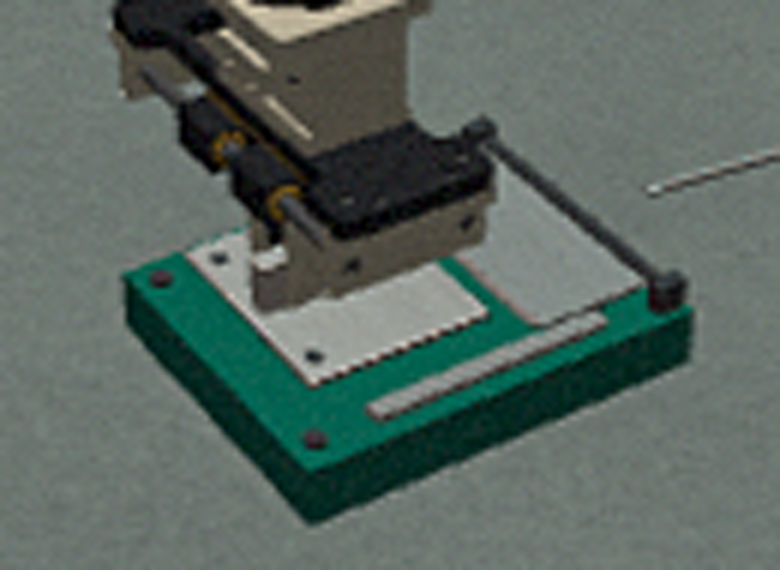

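View pics/zt10.png

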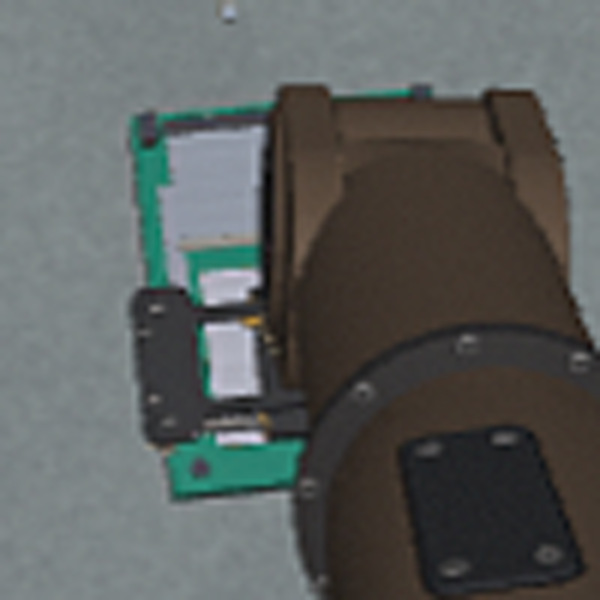

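```bash
python3 - <<'E'
from h import *
def S(u,v):return (270+(u+.5)/6-.5,170+(v+.5)/6-.5)
a=np.radians(1.27);ux=np.array([np.cos(a),np.sin(a)]);uy=np.array([-ux[1],ux[0]])
for nm,p,z in(('pl fr',(488,311),.0504),('pl br',(315,381),.0504),('pl bl',(187,252),.0504),('rail n inner',(368,405),.034),('rail f inner',(590,317),.034),('hole br',(315,438),.03),('hole bl',(162,278),.03)):
    w=onz('side',*S(*p),z)[:2];print(nm,w.round(4),((w@ux)*1e3).round(1),((w@uy)*1e3).round(1))
E
```

```text
pl fr [ 0.5282 -0.0658] 526.6 -77.5
pl br [ 0.4408 -0.0682] 439.1 -78.0
pl bl [0.4373 0.0378] 438.0 28.1
rail n inner [ 0.4618 -0.076 ] 460.0 -86.2
rail f inner [ 0.5762 -0.075 ] 574.3 -87.8
hole br [ 0.4344 -0.0787] 432.6 -88.3
hole bl [0.4307 0.0508] 431.8 41.2
```

Request:
move_arm(
  steps=[
    [0,-0.5,8,0],
    [0,-0.5,13,0],
    [0,-0.5,14.5,0],
    [0,-0.5,15.2,0],
    [0,-0.5,15.8,0],
    [0,-0.5,16.2,0],
    [0,-0.5,16.2,0],
  ],
)

```text
clock: 14.18
position: [0.4613, -0.014, 0.2143]
ee_rot: [-0.035, 3.141, 0.0]
force: [-1.5, 0.2, 3.5]
width: 0.127
```

```bash
python3 - <<'E'
from h import *
plan([]);print(arm.observe()['ft_torque'])
E
```

```text
now tip [ 0.4614 -0.014   0.0363] yaw 91.26 tilt [ 3.e-04  1.e-04 -1.e+00] F [-1.5  0.2  3.5] w 11.7 t 14.175 q [-0.26  0.45  0.23  2.18 -0.19  0.53  1.71]
[0.00925527 0.2233552  0.03112137]
```

Request:
move_arm(
  steps=[
    [-3,0,0,0],
    [-6,0,0,0],
    [-9,0,0,0],
    [-12,0,0,0],
    [-15,0,0,0],
    [-18,0,0,0],
    [-18,0,0,0],
  ],
)

```text
clock: 15.05
position: [0.4785, -0.0137, 0.2142]
ee_rot: [0.034, -3.14, -0.0]
force: [0.9, 0.5, -1.6]
width: 0.127
```

```bash
python3 - <<'E'
from h import *
plan([]);print(arm.observe()['ft_torque'])
b=snap('side','s11.png')
cv2.imwrite('pics/z11.png',np.vstack([cv2.resize(b[170:265,270:400],(780,570),interpolation=cv2.INTER_CUBIC)])[:,:,::-1])
E
```

```text
now tip [ 0.4783 -0.0136  0.0362] yaw 91.26 tilt [-1.e-03  2.e-04 -1.e+00] F [ 0.9  0.5 -1.6] w 11.7 t 15.05 q [-0.26  0.47  0.23  2.14 -0.2   0.55  1.71]
[ 0.05313047  0.02242277 -0.00334684]
```

View pics/z11.png

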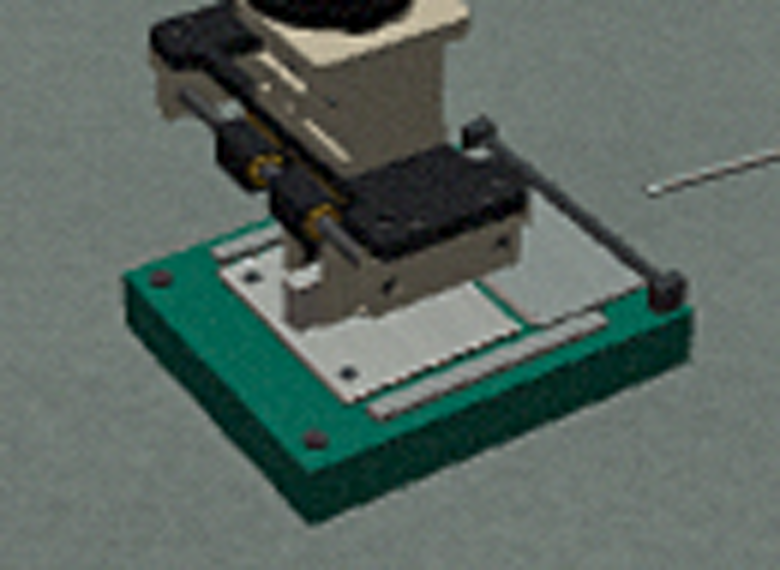

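Request:
move_arm(
  steps=[
    [0,0,0.5,0],
    [-3,0,0.5,0],
    [-6,0,0.5,0],
    [-9,0,0.5,0],
    [-12,0,0.5,0],
    [-15,0,0.5,0],
    [-18,0,0.5,0],
    [-18,0,0.5,0],
  ],
)

```text
clock: 16.1
position: [0.492, -0.0136, 0.2133]
ee_rot: [0.034, -3.129, -0.002]
force: [-10.2, -0.3, 13.2]
width: 0.127
```

```bash
python3 - <<'E'
from h import *
plan([]);print(arm.observe()['ft_torque'])
b=snap('side','s12.png')
cv2.imwrite('pics/z12.png',np.vstack([cv2.resize(b[170:265,270:400],(780,570),interpolation=cv2.INTER_CUBIC)])[:,:,::-1])
E
```

```text
now tip [ 0.4897 -0.0134  0.0353] yaw 91.23 tilt [-1.280e-02  9.000e-04 -9.999e-01] F [-10.2  -0.3  13.2] w 11.7 t 16.1 q [-0.25  0.49  0.23  2.1  -0.2   0.58  1.71]
[-0.03277798  2.68191036  0.01241881]
```

View pics/z12.png

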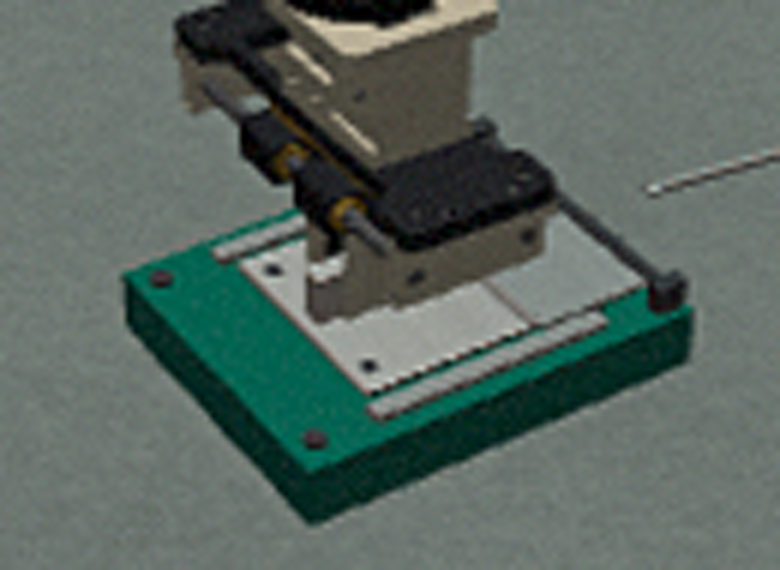

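The x drag is 10 N before the stop is due, with a pitch moment. I ease off the down-push and re-read before going on.

Request:
move_arm(
  steps=[
    [6,0,-0.4,0],
    [6,0,-0.4,0],
    [6,0,-0.4,0],
  ],
)

```text
clock: 16.52
position: [0.4917, -0.0132, 0.2138]
ee_rot: [-0.035, 3.141, -0.0]
force: [0.4, 0.1, -0.8]
width: 0.127
```

```bash
python3 - <<'E'
from h import *
plan([]);print(arm.observe()['ft_torque'])
b=snap('side','s13.png');t=snap('top','t13.png')
cv2.imwrite('pics/z13.png',np.hstack([cv2.resize(x[190:240,320:390],(400,290),interpolation=cv2.INTER_CUBIC) for x in(cv2.imread('pics/s7.png'),b[:,:,::-1])]))
cv2.imwrite('pics/zt13.png',cv2.resize(t[165:265,300:400],(600,600),interpolation=cv2.INTER_CUBIC)[:,:,::-1])
E
```

```text
now tip [ 0.4917 -0.0132  0.0358] yaw 91.28 tilt [ 4.e-04 -1.e-04 -1.e+00] F [ 0.4  0.1 -0.8] w 11.7 t 16.525 q [-0.25  0.49  0.23  2.1  -0.2   0.57  1.71]
[0.04763889 0.17028935 0.03732066]
```

View pics/z13.png

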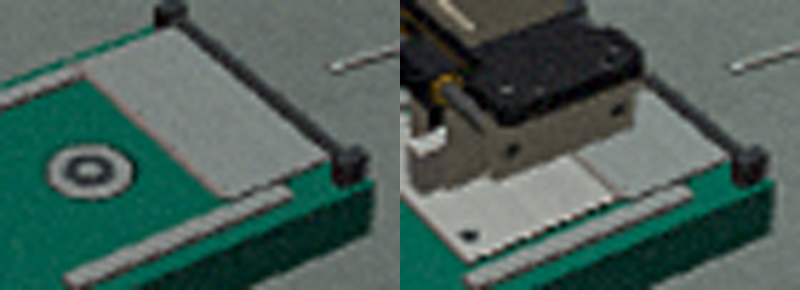

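View pics/zt13.png

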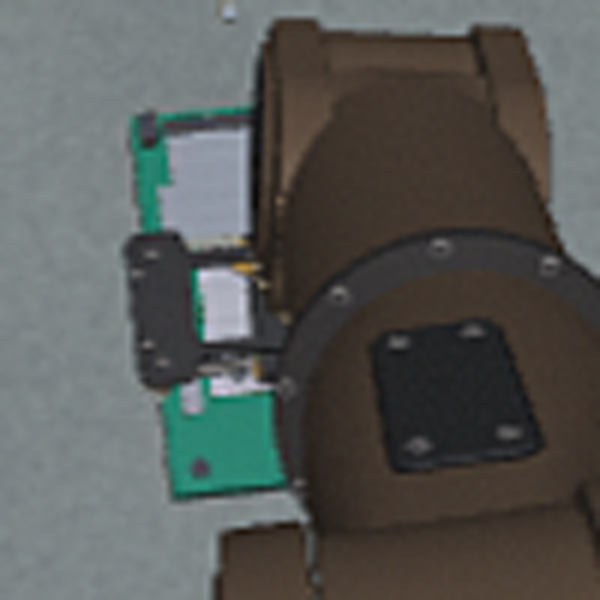

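```bash
python3 - <<'E'
from h import *
def S(u,v):return (270+(u+.5)/6-.5,170+(v+.5)/6-.5)
a=np.radians(1.27);ux=np.array([np.cos(a),np.sin(a)]);uy=np.array([-ux[1],ux[0]])
for nm,p,z in(('pl br',(367,394),.034),('pl bl',(241,263),.034),('leaf fr',(535,325),.044),('bed br',(312,470),.03),('bed bl',(125,273),.03),('bed fr',(692,314),.03)):
    w=onz('side',*S(*p),z)[:2];print(nm,w.round(4),((w@ux)*1e3).round(1),((w@uy)*1e3).round(1))
b=cv2.imread('pics/s13.png');cv2.imwrite('pics/z13b.png',cv2.resize(b[205:245,315:375],(780,520),interpolation=cv2.INTER_CUBIC))
E
```

```text
pl br [ 0.4652 -0.0697] 463.5 -80.0
pl bl [0.4641 0.0376] 464.9 27.3
leaf fr [ 0.5449 -0.0776] 543.0 -89.7
bed br [ 0.4233 -0.0953] 421.1 -104.6
bed bl [0.4181 0.0627] 419.4 53.4
bed fr [ 0.619  -0.0923] 616.8 -106.0
```

View pics/z13b.png

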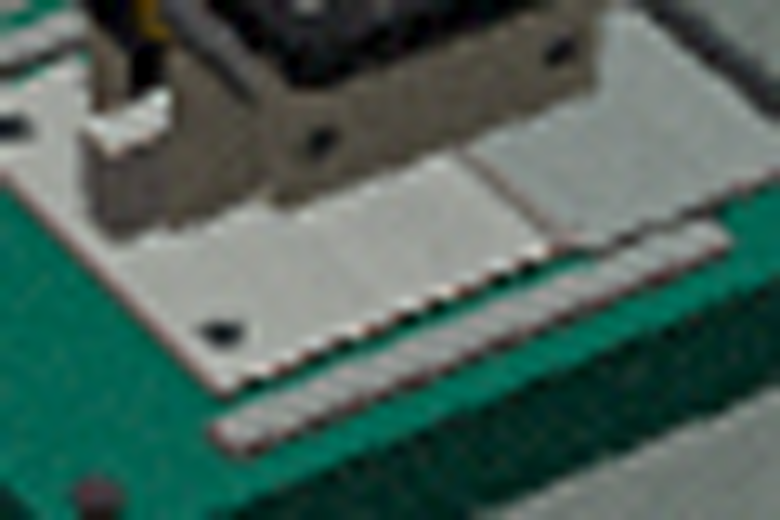

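Plate rear at bed x about -56, centred to about 1 mm, leaf corner unmoved. The stop is still about 20 mm away, so the drag was friction from too much down-force. I slide on with light contact.

Request:
move_arm(
  steps=[
    [-1.5,0,0,0],
    [-3,0,0,0],
    [-4.5,0,0,0],
    [-6,0,0,0],
    [-6,0,0,0],
  ],
)

```text
clock: 17.25
position: [0.4974, -0.0132, 0.2139]
ee_rot: [-0.035, 3.141, 0.0]
force: [0.7, 0.0, -1.4]
width: 0.128
```

```bash
python3 - <<'E'
from h import *
plan([]);print(arm.observe()['ft_torque'])
E
```

```text
now tip [ 0.4974 -0.0132  0.0359] yaw 91.27 tilt [ 2.e-04  0.e+00 -1.e+00] F [ 0.7  0.  -1.4] w 11.8 t 17.25 q [-0.25  0.49  0.23  2.09 -0.2   0.58  1.71]
[-0.00443895  0.03001523  0.00241099]
```

Request:
move_arm(
  steps=[
    [-1.5,0,0,0],
    [-3,0,0,0],
    [-4.5,0,0,0],
    [-6,0,0,0],
    [-7,0,0,0],
    [-7,0,0,0],
  ],
)

```text
clock: 18.0
position: [0.5043, -0.013, 0.2139]
ee_rot: [-0.035, 3.141, 0.0]
force: [0.9, -0.2, -1.4]
width: 0.127
```

Request:
move_arm(
  steps=[
    [-0.7,0,0,0],
    [-1.4,0,0,0],
    [-2,0,0,0],
    [-2,0,0,0],
  ],
)

```text
clock: 18.5
position: [0.5063, -0.013, 0.2139]
ee_rot: [-0.035, 3.141, 0.0]
force: [0.7, -0.2, -1.2]
width: 0.132
```

```bash
python3 - <<'E'
from h import *
plan([]);print(arm.observe()['ft_torque'])
b=snap('side','s14.png')
cv2.imwrite('pics/z14.png',cv2.resize(b[195:245,300:375],(780,520),interpolation=cv2.INTER_CUBIC)[:,:,::-1])
E
```

```text
now tip [ 0.5063 -0.013   0.0359] yaw 91.27 tilt [ 0.e+00  1.e-04 -1.e+00] F [ 0.7 -0.2 -1.2] w 12.1 t 18.5 q [-0.25  0.5   0.23  2.07 -0.2   0.59  1.71]
[ 0.04789503  0.0329025  -0.02193037]
```

View pics/z14.png

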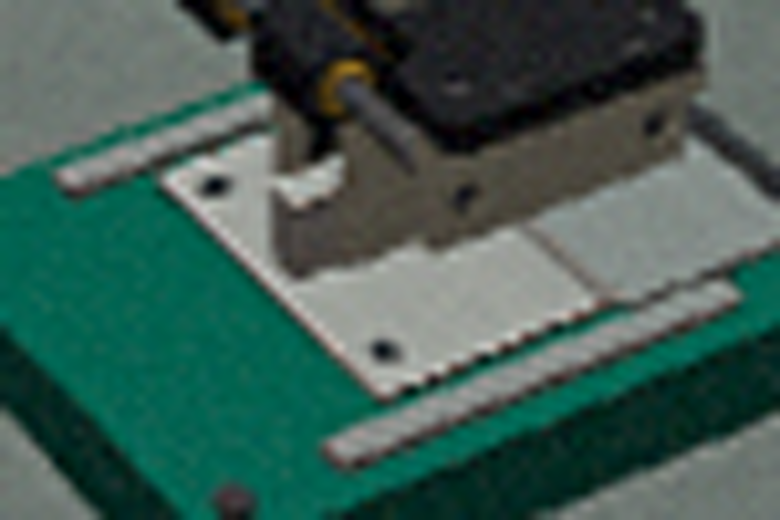

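Request:
move_arm(
  steps=[
    [-0.5,0,0,0],
    [-1,0,0,0],
    [-1.5,0,0,0],
    [-1.5,0,0,0],
  ],
)

```text
clock: 19.05
position: [0.5078, -0.0129, 0.2139]
ee_rot: [-0.035, 3.141, 0.0]
force: [-0.2, 0.3, -0.8]
width: 0.128
```

Request:
move_arm(
  steps=[
    [-0.5,0,0,0],
    [-1,0,0,0],
    [-1,0,0,0],
  ],
)

```text
clock: 19.42
position: [0.5088, -0.0129, 0.2139]
ee_rot: [-0.035, 3.141, 0.0]
force: [0.1, -0.1, -1.8]
width: 0.126
```

Request:
move_arm(
  steps=[
    [-0.5,0,0,0],
    [-1,0,0,0],
    [-1,0,0,0],
  ],
)

```text
clock: 19.8
position: [0.5093, -0.013, 0.2138]
ee_rot: [0.035, -3.14, 0.0]
force: [-2.9, -0.7, 0.7]
width: 0.127
```

Request:
move_arm(
  steps=[
    [-0.5,0,0,0],
    [-1,0,0,0],
    [-1,0,0,0],
  ],
)

```text
clock: 20.18
position: [0.5097, -0.013, 0.2137]
ee_rot: [0.035, -3.139, -0.0]
force: [-6.5, -1.6, 3.6]
width: 0.128
```

The stop is met: x force is rising with almost no motion. I ease the forward push a little and press down.

Request:
move_arm(
  steps=[
    [0.4,0,0.2,0],
    [0.4,0,0.2,0],
    [0.4,0,0.2,0],
  ],
)

```text
clock: 20.55
position: [0.5096, -0.013, 0.2137]
ee_rot: [0.035, -3.139, -0.0]
force: [-6.5, -0.1, 5.5]
width: 0.132
```

```bash
python3 - <<'E'
from h import *
plan([]);print(arm.observe()['ft_torque'])
E
```

```text
now tip [ 0.5092 -0.013   0.0357] yaw 91.27 tilt [-0.0019  0.     -1.    ] F [-6.5 -0.1  5.5] w 12.1 t 20.55 q [-0.25  0.51  0.23  2.06 -0.2   0.59  1.71]
[-0.10860475  1.40089434  0.1008512 ]
```

The moments suggest contact is mostly at the plate's rear edge: the plate may have pitched about 0.01 rad nose-up in the grip during the earlier drag. I soften the grip, without letting go, so it settles flat, then grip firmly again.

Request:
move_arm(
  steps=[
    [0.8,0,0,0],
    [0.8,0,0,0],
    [0.8,0,0,0],
    [0.8,0,0,0],
  ],
  grip_force=4,
)

```text
clock: 21.05
position: [0.5094, -0.013, 0.2137]
ee_rot: [0.034, -3.141, 0.0]
force: [-4.8, -2.0, 2.3]
width: 0.131
```

```bash
python3 - <<'E'
from h import *
plan([]);print(arm.observe()['ft_torque'])
E
```

```text
now tip [ 0.5094 -0.013   0.0357] yaw 91.26 tilt [-3.e-04 -1.e-04 -1.e+00] F [-4.8 -2.   2.3] w 12.1 t 21.05 q [-0.25  0.51  0.23  2.06 -0.2   0.59  1.71]
[-0.31482328  0.9368257   0.03108158]
```

Request:
move_arm(
  steps=[
    [0,0,0.2,0],
    [0,0,0.3,0],
    [0,0,0.3,0],
  ],
)

```text
clock: 21.42
position: [0.5096, -0.0129, 0.2135]
ee_rot: [-0.035, 3.141, 0.0]
force: [-4.1, -1.7, 2.3]
width: 0.134
```

Request:
move_arm(
  steps=[
    [0,0,0,0],
    [0,0,0,0],
    [0,0,0,0],
  ],
  grip_force=50,
)

```text
clock: 21.8
position: [0.5096, -0.0129, 0.2135]
ee_rot: [-0.035, 3.141, 0.0]
force: [-4.0, -1.1, 3.1]
width: 0.126
```

```bash
python3 - <<'E'
from h import *
plan([]);print(arm.observe()['ft_torque'])
E
```

```text
now tip [ 0.5096 -0.0129  0.0355] yaw 91.27 tilt [ 1.e-04  0.e+00 -1.e+00] F [-4.  -1.1  3.1] w 11.6 t 21.8 q [-0.25  0.51  0.23  2.06 -0.2   0.59  1.71]
[-0.33060019  0.91270601  0.10757473]
```

Request:
move_arm(
  steps=[
    [0,0,0.2,0],
    [0,0,0.2,0],
    [0,0,0.2,0],
    [0,0,0.2,0],
  ],
)

```text
clock: 22.3
position: [0.5096, -0.0129, 0.2134]
ee_rot: [-0.035, 3.141, 0.0]
force: [-4.4, -2.2, 6.1]
width: 0.129
```

```bash
python3 - <<'E'
from h import *
plan([]);print(arm.observe()['ft_torque'])
E
```

```text
now tip [ 0.5097 -0.0129  0.0354] yaw 91.27 tilt [ 2.e-04  1.e-04 -1.e+00] F [-4.4 -2.2  6.1] w 11.8 t 22.3 q [-0.25  0.51  0.23  2.06 -0.2   0.59  1.71]
[-0.44260276  1.13919908  0.13598794]
```

Request:
move_arm(
  steps=[
    [0.2,-0.15,0.25,0],
    [0.2,-0.15,0.25,0],
    [0.2,-0.15,0.25,0],
  ],
)

```text
clock: 22.68
position: [0.5095, -0.013, 0.2134]
ee_rot: [-0.035, 3.141, 0.0]
force: [-3.8, -1.2, 7.9]
width: 0.124
```

```bash
python3 - <<'E'
from h import *
plan([]);print(arm.observe()['ft_torque'])
b=snap('side','s15.png')
o=arm.observe();print(o['force'],o['ft_torque'])
t=snap('top','t15.png')
o=arm.observe();print(o['force'],o['ft_torque'])
cv2.imwrite('pics/z15.png',cv2.resize(b[195:245,300:375],(780,520),interpolation=cv2.INTER_CUBIC)[:,:,::-1])
cv2.imwrite('pics/z15b.png',np.hstack([cv2.resize(x[180:260,285:395],(400,290),interpolation=cv2.INTER_CUBIC) for x in(cv2.imread('pics/s7.png'),b[:,:,::-1])]))
E
```

```text
now tip [ 0.5097 -0.0129  0.0354] yaw 91.27 tilt [ 6.e-04  3.e-04 -1.e+00] F [-3.8 -1.2  7.9] w 11.4 t 22.675 q [-0.25  0.51  0.23  2.06 -0.2   0.59  1.71]
[-0.24259398  1.29621109  0.13903578]
[-4.85467237 -1.55658938  7.68931962] [-0.31069411  1.26030933  0.14713808]
[-3.38646983 -0.75888589  8.36266834] [-0.26770654  1.26915511  0.16801848]
```

View pics/z15.png

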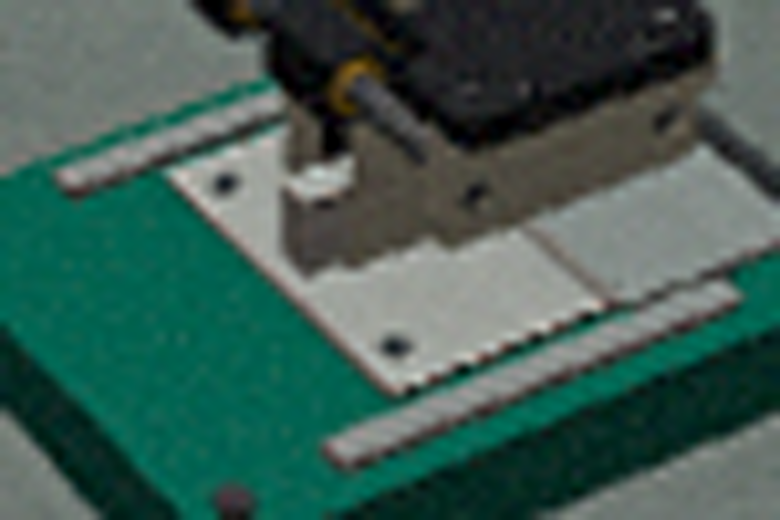

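View pics/z15b.png

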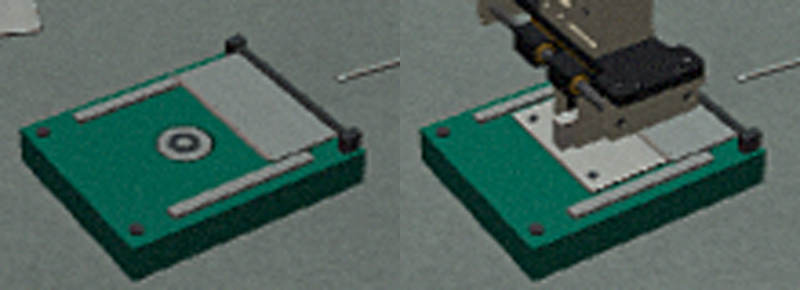

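Push is 8 N, with the centre of pressure near the plate's rear edge. To press it squarely I soften the grip again, let the fingertips come down onto the plate itself, then firm up.

Request:
move_arm(
  steps=[
    [0.3,0,0,0],
    [0.3,0,0,0],
    [0.3,0,0.3,0],
    [0.3,0,0.6,0],
    [0.3,0,0.6,0],
  ],
  grip_force=4,
)

```text
clock: 23.4
position: [0.5097, -0.0129, 0.2127]
ee_rot: [-0.035, 3.14, 0.0]
force: [-2.4, 0.0, 5.3]
width: 0.136
```

```bash
python3 - <<'E'
from h import *
plan([]);print(arm.observe()['ft_torque'])
def pc(f):
    a,b=[cv2.imread('pics/'+x,0).astype(np.float32) for x in('s7.png',f)]
    for nm,(x,y,w,h) in (('leafcorner',(355,213,22,14)),('bedcorner',(310,235,30,25))):
        print(f,nm,cv2.phaseCorrelate(a[y:y+h,x:x+w],b[y:y+h,x:x+w],cv2.createHanningWindow((w,h),cv2.CV_32F)))
for f in('s11.png','s14.png','s15.png'):pc(f)
E
```

```text
now tip [ 0.5101 -0.0129  0.0347] yaw 91.27 tilt [ 1.9e-03  2.0e-04 -1.0e+00] F [-2.4  0.   5.3] w 12.5 t 23.4 q [-0.25  0.51  0.23  2.06 -0.2   0.59  1.71]
[-0.10689643  0.42357545  0.05323615]
s11.png leafcorner ((0.011138267218875342, 0.5936150596568224), 0.9423517869578467)
s11.png bedcorner ((0.16626736788383312, 0.5216018414047987), 1.0540411561330159)
s14.png leafcorner ((0.24788474019883466, 0.4511119271874442), 0.934108293056488)
s14.png bedcorner ((0.17974167419667175, 0.350703262565089), 1.123331880569458)
s15.png leafcorner ((0.18906262367340787, 0.47584723718495603), 0.9366101039780511)
s15.png bedcorner ((0.16257456732604858, 0.5041678227505813), 1.1039051361083985)
```

Request:
move_arm(
  steps=[
    [0,0,0.2,0],
    [0,0,0.4,0],
    [0,0,0.6,0],
    [0,0,0.6,0],
  ],
)

```text
clock: 23.9
position: [0.5098, -0.0129, 0.2124]
ee_rot: [-0.035, 3.139, 0.0]
force: [-2.2, -0.2, 8.1]
width: 0.129
```

```bash
python3 - <<'E'
from h import *
plan([]);print(arm.observe()['ft_torque'])
E
```

```text
now tip [ 0.5102 -0.0129  0.0344] yaw 91.27 tilt [ 2.2e-03  3.0e-04 -1.0e+00] F [-2.2 -0.2  8.1] w 11.9 t 23.9 q [-0.25  0.51  0.23  2.06 -0.2   0.59  1.71]
[-0.12419837  0.54587602  0.0635547 ]
```

Tips are on the plate now and the centre of pressure is beneath them. I add the last of the push, then firm the grip.

Request:
move_arm(
  steps=[
    [0,0,0.25,0],
    [0,0,0.25,0],
    [0,0,0.25,0],
  ],
)

```text
clock: 24.28
position: [0.5098, -0.013, 0.2123]
ee_rot: [-0.035, 3.139, 0.001]
force: [-3.9, 0.2, 12.3]
width: 0.134
```

Request:
move_arm(
  steps=[
    [0,0,0,0],
    [0,0,0,0],
    [0,0,0,0],
    [0,0,0,0],
  ],
  grip_force=25,
)

```text
clock: 24.78
position: [0.5098, -0.0129, 0.2123]
ee_rot: [-0.035, 3.139, 0.001]
force: [-2.5, -1.7, 12.6]
width: 0.128
```

```bash
python3 - <<'E'
from h import *
plan([]);print(arm.observe()['ft_torque'])
b=snap('side','s16.png')
o=arm.observe();print(o['force'],o['ft_torque'])
t=snap('top','t16.png')
o=arm.observe();print(o['force'],o['ft_torque'])
cv2.imwrite('pics/z16.png',np.hstack([cv2.resize(b[195:245,300:375],(480,320),interpolation=cv2.INTER_CUBIC),cv2.resize(t[170:260,310:390],(284,320),interpolation=cv2.INTER_CUBIC)])[:,:,::-1])
a,b=[cv2.imread('pics/'+x,0).astype(np.float32) for x in('s7.png','s16.png')]
for x,y,w,h in((355,213,22,14),(310,235,30,25)):print(cv2.phaseCorrelate(a[y:y+h,x:x+w],b[y:y+h,x:x+w],cv2.createHanningWindow((w,h),cv2.CV_32F)))
E
```

```text
now tip [ 0.5102 -0.0129  0.0343] yaw 91.28 tilt [ 2.2e-03  4.0e-04 -1.0e+00] F [-2.5 -1.7 12.6] w 11.7 t 24.775 q [-0.25  0.51  0.23  2.06 -0.2   0.59  1.71]
[-0.15182224  0.80804438  0.12403115]
[-4.18184797 -0.53292324 13.01828861] [-0.19864214  0.73611043  0.1785816 ]
[-3.96798579 -0.32449493 11.66381152] [-0.12824597  0.77199392  0.12559418]
((0.10531479504003194, 0.44643445555317296), 0.9238804075453017)
((0.052677334371624696, 0.429254263197107), 1.1708353710174562)
```

View pics/z16.png

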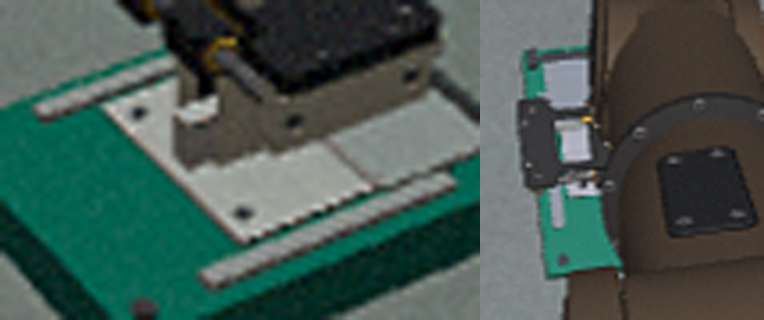

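Request:
move_arm(
  steps=[
    [0,0,-0.12,0],
    [0,0,-0.12,0],
    [0,0,-0.12,0],
    [0,0,-0.12,0],
  ],
)

```text
clock: 25.38
position: [0.5098, -0.0129, 0.2123]
ee_rot: [-0.035, 3.139, 0.001]
force: [-3.5, -1.3, 9.8]
width: 0.131
```

```bash
python3 - <<'E'
from h import *
plan([]);o=arm.observe();print(o['force'],o['ft_torque'])
snap('top','t17.png');o=arm.observe();print(o['force'])
a=np.radians(1.27);ux=np.array([np.cos(a),np.sin(a)]);uy=np.array([-ux[1],ux[0]])
def S(u,v):return (300+(u+.5)/6.4-.5,195+(v+.5)/6.4-.5)
for nm,p in(('br',(243,239)),('bl',(104,106)),):
    w=onz('side',*S(*p),.034)[:2]*1e3;print(nm,'bedx',w@ux-420.2-100,'bedy',w@uy+25.6)
E
```

```text
now tip [ 0.5102 -0.0129  0.0343] yaw 91.28 tilt [ 2.2e-03  4.0e-04 -1.0e+00] F [-3.5 -1.3  9.8] w 12.0 t 25.375 q [-0.25  0.51  0.23  2.06 -0.2   0.59  1.71]
[-3.45255365 -1.27136286  9.82847086] [-0.15513405  0.67030435  0.11674478]
[-3.03641391 -0.04994967 10.90178913]
br bedx -34.84625603661789 bedy -52.48420859867246
bl bedx -36.14139841747442 bedy 52.99971401354167
```

Rear edge is at bed x about -35 (expected -35), centred between the rails, push about 10 N, leaf down. I hand in.

```bash
python3 - <<'E'
from h import *
print(arm.sign_off())
E
```

```text
the job is handed in; nothing more can be done
None
```

The bobbin case lies flat in the well and was let go. The cover is under the leaf against the stop, still gripped and pressed down with about 10 N. I handed the job in at about 25.4 s; no verdict is reported.

**Last checks**
- **Push:** the downward reading was 9.8 to 10.9 N, with about 3 N still pushing the cover against the stop.
- **Position:** the cover's rear edge measured at bed x of -35 to -36 mm, where -35 is expected at the stop. It is centred between the rails to under 1 mm.
- **Squareness:** the two rear corners differ by 1.3 mm, which is at the limit of the camera's resolution.
- **Leaf:** its corner did not move in the side view, within about 0.1 pixel (roughly 0.3 mm).

**What went wrong or disagreed**
- **Drag on the first slide:** I pressed too hard partway in, giving about 10 N of drag and 13 N down. The cover probably tipped about 0.01 rad in the grip.
- **How I mended it:** twice I softened the grip to 4 N without letting go, so the cover could settle flat. The fingertips now rest on the plate.
- **Side camera offset:** it disagreed with the arm by about (+4, -2.5) mm. I used the top camera, relative measurements and contact forces instead.
- **Not seen directly:** the front edge is hidden under the leaf. Contact with the stop is inferred from the force rise and the rear-edge position.

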